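# Pour the flange nuts through the funnel into the storage jar

### The job

With the scoop, pour all six flange nuts through the funnel into the glass jar without spilling any on the bench; nuts that hang up in the funnel must be jogged through, for instance by rocking the funnel by its tab. Set the empty scoop down flat on the bench, clear of the jar. Leave the jar standing where it is with the funnel still seated in its neck, and do not disturb the elbow, the sealant bottle or the wrench.

Things in the scene. Friction and masses are not known exactly. Their poses are not given: they have to be found in the camera images.
- scoop_grip (a point): Middle of the handle of the aluminium hand scoop (192 long, loose, about 0.15 kg empty, lying flat). Straight handle 92 long, 20 wide, 24 high, flat upright sides, level, its middle 40 above the bench, free space under it. x points from the handle to the pouring lip, z up. The bowl's back wall, 48 above the bench, is 45 ahead; the handle's end 47 behind.
- scoop_bowl (a point): Middle of the scoop's bowl, 17 above its inner floor, 95 ahead of and 20 below scoop_grip. Bowl 100 long (x), 87 wide, 48 high, walls 3 thick, open on top and fully open at the front; its flat inner floor is 62 wide with 45 degree corners. Axes as scoop_grip.
- scoop_lip (a point): Middle of the scoop's pouring lip: the front edge of the inner floor, 3 above the underside, 145 ahead of and 37 below scoop_grip. The bowl's sides are cut away towards it. Axes as scoop_grip.
- funnel_mouth (a point): Centre of the white plastic funnel's mouth, level with the rim, 189 above the bench; z up. Mouth 163 inside, 176 over the bead, upright rim 16 high, then a 47 degree cone 56 high to a straight spout 51 inside, 36 long. 0.14 kg; a collar rests loose on the jar's neck (2 play): it rocks freely by 0.05 rad and is easily knocked off. Nuts poured together often bridge in the throat.
- funnel_tab (a point): Middle of the funnel's flat hanging tab, at rim height (4 below its top edge), 102 out from the funnel's axis, on the side or towards the robot. The tab is 24 wide, 8 thick and stands 28 out from the rim bead; x points outwards along it, z up. Jogging it up by about 10 and back rocks the funnel and frees hung nuts.
- jar: Clear glass jar, 92 across, 115 high, neck 64 inside and 72 outside, about 0.4 kg, standing loose on the bench with the funnel in its neck. Origin: centre of its underside; z up. The spout's lower end is 77 above it; the inner floor is 6 above it.
- elbow: Dark iron pipe elbow, about 60 x 60 and 42 high, lying on the bench; bystander. Origin: centre of its underside.
- sealant: White bottle of thread sealant with a red cap, 48 across, 125 high, standing on the bench beyond the work; bystander. Origin: centre of its underside.
- wrench: Steel open-ended wrench, 220 long, lying on the bench to the right; bystander. Origin: underside, near its middle.
- nut1: One of the six identical M16 hexagon nuts heaped in the scoop: steel, 24 across flats, 28 across corners, 15 high, 33 g, friction on the scoop and funnel about 0.5 to 0.7. Origin: its centre; z along its bore.
- nut2: One of the six identical M16 hexagon nuts heaped in the scoop: steel, 24 across flats, 28 across corners, 15 high, 33 g, friction on the scoop and funnel about 0.5 to 0.7. Origin: its centre; z along its bore.
- nut3: One of the six identical M16 hexagon nuts heaped in the scoop: steel, 24 across flats, 28 across corners, 15 high, 33 g, friction on the scoop and funnel about 0.5 to 0.7. Origin: its centre; z along its bore.
- nut4: One of the six identical M16 hexagon nuts heaped in the scoop: steel, 24 across flats, 28 across corners, 15 high, 33 g, friction on the scoop and funnel about 0.5 to 0.7. Origin: its centre; z along its bore.
- nut5: One of the six identical M16 hexagon nuts heaped in the scoop: steel, 24 across flats, 28 across corners, 15 high, 33 g, friction on the scoop and funnel about 0.5 to 0.7. Origin: its centre; z along its bore.
- nut6: One of the six identical M16 hexagon nuts heaped in the scoop: steel, 24 across flats, 28 across corners, 15 high, 33 g, friction on the scoop and funnel about 0.5 to 0.7. Origin: its centre; z along its bore.

How it is judged (in metres and radians):
On the way, in this order (a step that is already met when the one before it is completed fails the run):
1. the scoop's lip is above the funnel's mouth with all six nuts still in the bowl (horizontal distance between scoop_lip and funnel_mouth below 0.085 m and z of scoop_lip in the frame of funnel_mouth above -0.03 m and distance between each of nut1, nut2, nut3, nut4, nut5, nut6 and scoop_bowl below 0.085 m).
2. all six nuts are down in the jar, none left in the funnel (z of nut1 in the frame of jar between 0 and 0.072 m and horizontal distance between each of nut1, nut2, nut3, nut4, nut5, nut6 and jar below 0.048 m and z of nut2 in the frame of jar between 0 and 0.072 m and z of nut3 in the frame of jar between 0 and 0.072 m and z of nut4 in the frame of jar between 0 and 0.072 m and z of nut5 in the frame of jar between 0 and 0.072 m and z of nut6 in the frame of jar between 0 and 0.072 m), for 0.2 s.
At the end, for the whole second after the job is handed in: All six nuts are in the jar, centres under 72 mm above its underside; jar upright within 0.08 rad; funnel seated on its neck (mouth 182-200 mm up, tilt under 0.12 rad); scoop released flat on the bench (within 0.1 rad, handle centre 30-50 mm up), its bowl over 100 mm from the jar's axis (all of step 2 and angle between jar's own z axis and vertical below 0.08 rad and angle between funnel_mouth's own z axis and vertical below 0.12 rad and distance between funnel_mouth and jar between 0.182 and 0.2 m and horizontal distance between funnel_mouth and jar below 0.02 m and height (world z) of scoop_grip between 0.03 and 0.05 m and angle between scoop_grip's own z axis and vertical below 0.1 rad and horizontal distance between scoop_bowl and jar above 0.1 m); the robot touches nothing.
It fails at once if a nut is spilled on the bench ((height (world z) of nut1 below 0.05 m and horizontal distance between nut1 and jar above 0.06 m and distance between nut1 and scoop_bowl above 0.085 m) or (height (world z) of nut2 below 0.05 m and horizontal distance between nut2 and jar above 0.06 m and distance between nut2 and scoop_bowl above 0.085 m) or (height (world z) of nut3 below 0.05 m and horizontal distance between nut3 and jar above 0.06 m and distance between nut3 and scoop_bowl above 0.085 m) or (height (world z) of nut4 below 0.05 m and horizontal distance between nut4 and jar above 0.06 m and distance between nut4 and scoop_bowl above 0.085 m) or (height (world z) of nut5 below 0.05 m and horizontal distance between nut5 and jar above 0.06 m and distance between nut5 and scoop_bowl above 0.085 m) or (height (world z) of nut6 below 0.05 m and horizontal distance between nut6 and jar above 0.06 m and distance between nut6 and scoop_bowl above 0.085 m)).
It fails at once if the jar is shifted by more than 40 mm or tipped by more than 0.35 rad (distance of jar from where it was at the start of the episode above 0.04 m or angle between jar's own z axis and vertical above 0.35 rad).
It fails at once if the elbow, sealant bottle or wrench is moved by more than 20 mm (distance of any of elbow, sealant, wrench from where it was at the start of the episode above 0.02 m).
It also fails if it takes over 72 s, if anything falls off the work surface, if the arm or the gripper's body presses on something with over 40 N, if the wrist force passes 120 N, or if a joint passes its speed limit or range.

### The arm

A 6-joint arm with a two-finger parallel gripper is mounted at the origin on the work surface. World frame = base frame: x ahead of the robot, y to its left, z up, the work surface at z = 0. Lengths are in mm, angles in rad, forces in N, time in s.
With the tool pointing down it reaches from about 400 to 925 mm from the base axis. Payload 12.5 kg.
Tool frame: the origin (TCP) lies between the finger pads; the fingertips stand 25 mm ahead of it and the grasp point (between the pads) lies 6 mm ahead of it; z points along the fingers, y is the line along which they close (so a half turn about z gives the same grasp; the last joint's range is limited). The gripper opens to 95 mm and grips with 3 to 60 N. Pads are 20 mm wide; open, the fingers measure 119 mm over their backs; the gripper's body (75 mm by 180 mm) begins 59 mm behind the grasp point.
Start: joints at [-1.245, 0.491, 1.559, -0, 1.092, -0.106], TCP at [261.59, -567.64, 239.661] pointing down, gripper open.
Joint ranges: [-3.1, 3.1], [-0.84, 2.19], [0.05, 2.79], [-1.13, 4.28], [0.06, 2.93], [-2.69, 2.69]. Speed limits (rad/s): [2.22, 2.22, 2.79, 3.14, 3.14, 3.14].

### API

Orientations are given as [roll, pitch, yaw] about the fixed x, y, z axes, in that order (R = Rz(yaw) Ry(pitch) Rx(roll)).
In Python, from cell import state, read_camera, job_done, cut_out gives the robot as it stands. The module is installed in compiled form; this text tells all that it offers.
- The arm moves only by the tool jog_arm, never from a script. Its argument "motion" is a list of rows, each a list of 2 entries, a list of its own where there are three numbers: the shift along the tool's x, y, z in mm, then the turn about the tool's z in rad. A call has 1 to 5 rows; each row is the pose to reach, as a shift and turn from the pose commanded when the call began, along the tool's axes at that moment; what a row does not reach only later rows make up. A row lasts 1/10 s, in which the tool goes at most 50 mm and 8.59 degrees, less where a joint would pass 70% of its speed; a pose out of reach is approached as far as the arm can. A call with a gripper value outside its range is refused whole. "grip" is the closure, from 0 (fully open) to 1 (shut), set as the call begins (left out, the last holds). The fingers move at their own pace and stop on an object; the grip force is fixed at half the most. Time passes only in rows, so rows that repeat a pose let the fingers close. It gives the time, the measured TCP pose, the force, the opening and the grip force at its end, in the units of the state.
- state(): the state, without advancing time (a new reading comes with each control period).
- read_camera(name): name is "scene" or "top"; returns a dict with "img" (420x560x3 uint8, blue, green, red), "vertical_fov" (degrees; the focal length in pixels is half the picture's height over the tangent of half this angle, whatever the lens; pixels are square), "cx", "cy" (the principal point, pixels), "k1" (the pictures are not rectified: a ray, as slopes to the right and down, at radius r is drawn at 1 + k1 r^2 times it, then the intrinsics apply), "extrinsics" (4x4, takes a point from camera to world coordinates). Camera axes: x right, y up, looking along -z (the intrinsics and any distortion apply to the point x, -y, -z); pixel columns grow to the right and rows downward; lengths in mm; the calibration is good to about 2 mm. A picture is of the moment at which its call begins. There is no depth.
- job_done(): hands the job in; it is judged then, once.
Trained networks look in a picture, given as the dict that the camera call returned (one of the last four; its "shot" number tells which), for a name from the list of things; names that differ only in an ending like _2 or _b are one class to them, and where a whole thing is asked for, a point or a joint stands for the part that bears it (a point fixed in the world has none). Each returns a list of dicts, best first, with "p" (0 to 1); they miss things now and then, are a little off and sometimes report something else, mostly with a low value. They report only what shows in the picture. A call takes as long as a camera call.
- cut_out(name, picture): "region" (420x560 bool, what is visible of it) and "box" ([left, top, right, bottom] in pixels, round what is visible of it).
The state is a dict: "t": time; "joints": joint angles; "qvel": joint speeds; "tau": joint torques, N m; "eef_pos": TCP position; "tcp_rot": TCP orientation; "ft_force": force on the tool from outside, world axes, zero at the start; "moment": the same for the moment, N m; "opening": opening from 0.0 (shut) to 1.0 (fully open); "grip_force": force on a finger pad.
Only numpy, scipy, OpenCV 4.12 (cv2) and the standard library are available. Lean on these libraries where they do the work, as an engineer would, in place of code of your own. Each camera call takes 0.05 s, during which the arm holds its last target. There are 200 camera calls.

## Working session

There is one attempt and no reset: what is moved stays moved. The work goes in short steps, Python scripts to look and compute and a tool call to move; the robot and the scene stay as the last step left them, time stands still between calls to the robot, and variables do not carry over. Pictures are saved under pics/ and viewed, at most 10 in all, crops included, and the job is handed in when it is done.

Besides the shell and the picture viewer there is one more tool, called as a command line: name --argument value ..., lists and objects as JSON in quotes. jog_arm: Moves the arm, as the interface text tells. Its arguments: {"type":"object","properties":{"motion":{"type":"array"},"grip":{"type":"number"}},"required":["motion"]}

```bash
mkdir -p pics; cat > h.py <<'E'
import numpy as np,cv2
from cell import *
def K(c):
    f=210/np.tan(np.radians(c['vertical_fov'])/2); return f,c['cx'],c['cy'],c['k1'],np.array(c['extrinsics'])
def ray(c,u,v):
    f,cx,cy,k,E=K(c); d=np.array([(u-cx)/f,(v-cy)/f]); s=d.copy()
    for _ in range(30): s=d/(1+k*(s@s))
    return E[:3,3],E[:3,:3]@np.array([s[0],-s[1],-1])
def at(c,u,v,z):
    o,d=ray(c,u,v); return o+d*(z-o[2])/d[2]
def proj(c,p):
    f,cx,cy,k,E=K(c); q=E[:3,:3].T@(np.array(p)-E[:3,3]); s=np.array([q[0],-q[1]])/-q[2]; s=s*(1+k*(s@s)); return s*f+[cx,cy]
E
python3 - <<'E'
from h import *
for n in('scene','top'):
    c=read_camera(n); cv2.imwrite(f'pics/{n}0.png',c['img']); print(n,K(c)[:4],K(c)[4].round(3).tolist())
    for t in('scoop_grip','funnel_mouth','funnel_tab','jar','elbow','sealant','wrench','nut1'):
        for r in cut_out(t,c)[:7 if t=='nut1' else 1]:
            m=r['region']; ys,xs=np.nonzero(m); print(t,round(r['p'],2),r['box'],xs.mean().round(1),ys.mean().round(1),len(xs))
E
```

```text
scene (np.float64(498.1295937148418), 281.49900035728433, 214.86252505032692, -0.04143547356578184) [[-0.33, -0.503, 0.799, 1591.643], [0.944, -0.186, 0.273, 254.123], [0.012, 0.844, 0.536, 761.719], [0.0, 0.0, 0.0, 1.0]]
scoop_grip 0.77 [386.0, 214.0, 423.8, 278.3] 404.6 249.3 1238
funnel_mouth 0.58 [187.9, 155.0, 261.9, 206.8] 224.5 180.5 2608
funnel_tab 0.86 [187.6, 156.2, 261.9, 206.5] 224.5 180.6 2567
jar 0.96 [208.9, 202.2, 242.4, 247.5] 227.2 225.7 1282
elbow 0.89 [304.7, 237.4, 333.0, 260.1] 314.7 248.5 500
sealant 0.66 [298.9, 258.3, 319.5, 308.8] 308.2 286.2 1021
wrench 0.67 [112.6, 204.6, 188.0, 229.0] 150.9 216.3 461
nut1 0.65 [392.4, 248.0, 402.6, 255.5] 397.9 251.8 70
nut1 0.64 [395.7, 254.2, 403.3, 268.2] 397.9 260.9 92
nut1 0.62 [401.8, 258.0, 418.8, 268.1] 410.2 261.6 98
nut1 0.41 [405.0, 248.2, 416.5, 260.3] 410.7 252.5 98
top (np.float64(544.5701703714328), 273.7155949258427, 222.5167805543235, -0.1660117509061333) [[-0.016, 0.998, -0.056, 535.958], [-1.0, -0.015, 0.016, -64.954], [0.015, 0.056, 0.998, 1644.489], [0.0, 0.0, 0.0, 1.0]]
scoop_grip 0.95 [153.3, 231.6, 188.8, 294.3] 169.5 253.7 968
funnel_mouth 0.65 [296.3, 193.0, 358.9, 265.0] 326.5 224.1 3209
funnel_tab 0.61 [294.8, 191.5, 357.5, 264.0] 326.2 224.3 3293
jar 0.55 [313.0, 214.6, 334.1, 233.5] 322.0 224.9 226
elbow 0.71 [227.2, 218.7, 252.3, 239.7] 240.4 228.7 399
sealant 0.49 [220.3, 159.3, 235.2, 176.7] 227.5 167.9 265
wrench 0.71 [371.4, 211.7, 419.2, 264.3] 391.7 238.1 353
nut1 0.58 [174.4, 247.4, 172.8, 249.3] 172.0 249.0 1
nut1 0.41 [160.7, 247.0, 169.4, 249.4] 163.0 250.0 3
```

View pics/scene0.png

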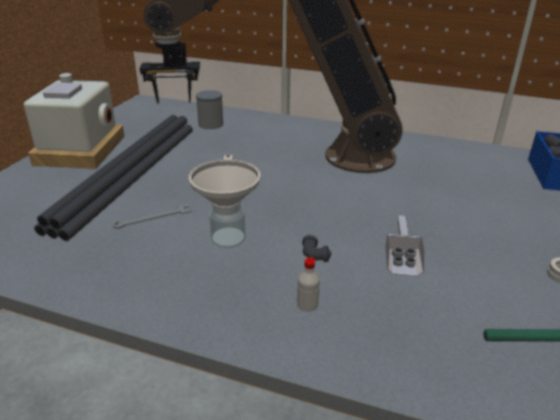

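View pics/top0.png

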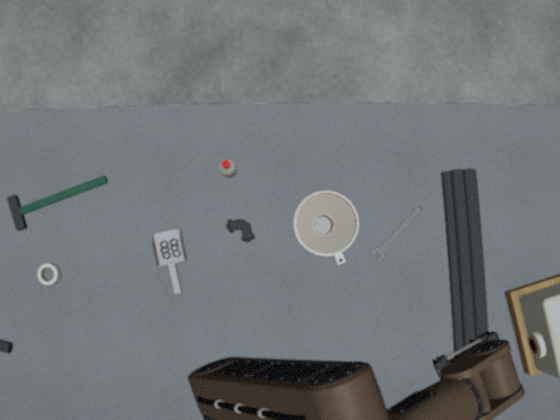

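```bash
python3 - <<'E'
from h import *
c=read_camera('top');big=cv2.resize(c['img'][220:310,130:210],(640,720)[:2],interpolation=cv2.INTER_CUBIC)[:600]
cv2.imwrite('pics/s1.png',big)
for n,u,v,z in(('hend',178,292,52),('hfront',172,265,52),('lip',168,231,3),('fm',326.5,223.5,189),('tab',340,258,189),('elb',240.4,228.7,20),('seal',227.5,167.9,125),('wr',391,238,5),('n',170,248,20)): print(n,at(c,u,v,z).round(0))
m=cut_out('scoop_grip',c)[0]['region'].astype(np.uint8)
ys,xs=np.nonzero(m)
P=np.array([at(c,u,v,45)[:2] for u,v in zip(xs,ys)])
h=[]
for v in range(230,296,5):
    x=xs[ys==v]
    if len(x): print(v,x.min(),x.max(),at(c,x.mean(),v,45)[:2].round(0))
f=cut_out('funnel_mouth',c)[0]['region'].astype(np.uint8)
ct=max(cv2.findContours(f,0,1)[0],key=len); print(cv2.minEnclosingCircle(ct),cv2.fitEllipse(ct))
s=state();print(s['eef_pos'],s['tcp_rot'])
E
```

```text
hend [426. 193.  52.]
hfront [505. 210.  52.]
lip [607. 230.   3.]
fm [ 613. -229.  189.]
tab [ 520. -264.  189.]
elb [610.  10.  20.]
seal [777.  39. 125.]
wr [ 575. -447.    5.]
n [556. 221.  20.]
230 170 180 [608. 202.]
235 152 181 [594. 227.]
240 151 183 [579. 230.]
245 151 184 [564. 231.]
250 152 185 [550. 227.]
255 153 186 [535. 220.]
260 155 186 [520. 216.]
265 157 176 [505. 228.]
270 170 178 [490. 206.]
275 171 178 [476. 204.]
280 172 179 [461. 202.]
285 173 180 [446. 199.]
290 173 180 [432. 199.]
((327.7333068847656, 227.85992431640625), 38.85423278808594) ((326.5451354980469, 224.491455078125), (63.18464660644531, 71.71538543701172), 155.30552673339844)
[ 261.60002925 -567.65537321  239.69427231] [3.14143433e+00 5.52918955e-07 4.31776953e-01]
```

View pics/s1.png

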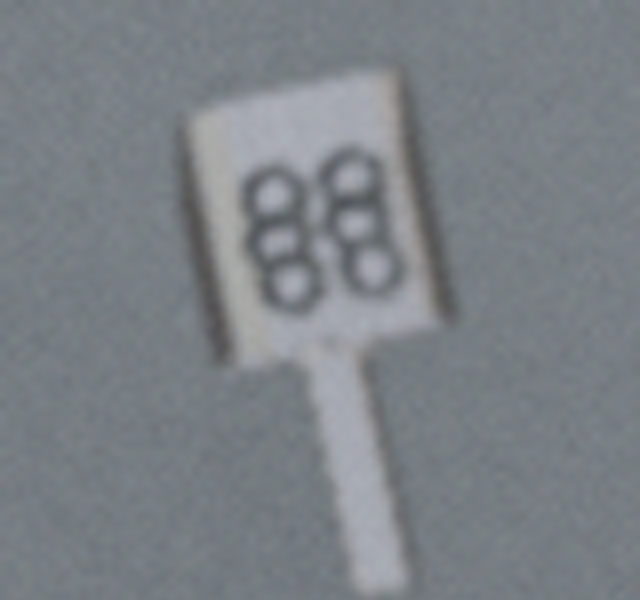

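jog_arm --motion '[[[40,-1,-10],0.13],[[85,-3,-20],0.27],[[130,-4,-30],0.4],[[175,-6,-40],0.432],[[223,-7,-40],0.432]]' --grip 0.3

```text
t: 1.55
eef_pos: [462.8, -467.3, 281.3]
tcp_rot: [3.14, -0.002, -0.002]
ft_force: [1.1, -1.3, -0.0]
opening: 0.708
grip_force: 0.0
```

jog_arm --motion '[[[5,-48,0],0],[[10,-96,0],0],[[15,-144,0],0],[[20,-192,0],0],[[20,-240,0],0]]'

```text
t: 2.05
eef_pos: [481.3, -226.1, 279.7]
tcp_rot: [3.141, -0.0, -0.0]
ft_force: [1.9, -0.7, -0.8]
opening: 0.702
grip_force: 0.0
```

jog_arm --motion '[[[0,-48,0],0],[[0,-96,0],0],[[0,-144,0],0],[[0,-192,0],0],[[0,-240,0],0]]'

```text
t: 2.55
eef_pos: [480.9, 13.9, 279.9]
tcp_rot: [3.141, -0.001, -0.0]
ft_force: [1.2, -0.5, -0.0]
opening: 0.698
grip_force: 0.0
```

jog_arm --motion '[[[0,-40,20],-0.04],[[-5,-80,40],-0.08],[[-8,-120,60],-0.12],[[-12,-160,80],-0.16],[[-13,-191,100],-0.19]]'

```text
t: 3.05
eef_pos: [467.8, 205.1, 179.0]
tcp_rot: [-3.142, -0.0, 0.192]
ft_force: [0.7, -0.2, -0.1]
opening: 0.698
grip_force: 0.0
```

jog_arm --motion '[[[0,0,40],0],[[0,0,80],0],[[0,0,115],0],[[0,0,130],0],[[0,0,133],0]]'

```text
t: 3.55
eef_pos: [467.7, 202.9, 44.9]
tcp_rot: [3.141, 0.003, 0.19]
ft_force: [-1.2, -0.9, 0.6]
opening: 0.699
grip_force: 0.0
```

jog_arm --motion '[[[0,0,0],0],[[0,0,0],0],[[0,0,0],0],[[0,0,0],0],[[0,0,0],0]]' --grip 1.0

```text
t: 4.05
eef_pos: [468.5, 203.1, 47.1]
tcp_rot: [-3.142, -0.001, 0.19]
ft_force: [0.4, 0.5, 1.0]
opening: 0.336
grip_force: 0.0
```

jog_arm --motion '[[[0,0,0],0],[[0,0,-2],0],[[0,0,-5],0],[[0,0,-8],0],[[0,0,-10],0]]'

```text
t: 4.55
eef_pos: [468.3, 203.0, 56.8]
tcp_rot: [3.141, 0.0, 0.19]
ft_force: [-0.2, -0.6, -3.0]
opening: 0.208
grip_force: 30.0
```

```bash
python3 - <<'E'
from h import *
s=state();print(s['eef_pos'],s['ft_force'],s['moment'],s['opening'],s['grip_force'])
a=read_camera('scene')['img'];b=read_camera('top')['img']
o=np.hstack([cv2.resize(a[190:290,360:450],(396,440),interpolation=2),cv2.resize(b[220:310,130:220],(400,440),interpolation=2)])
cv2.imwrite('pics/g1.png',o)
E
```

```text
[468.27596464 202.99541395  56.83788329] [-0.23664107 -0.60472412 -2.98610383] [-0.03760956  0.30210315  0.00423175] 0.20758224542907058 29.96892124414444
```

View pics/g1.png

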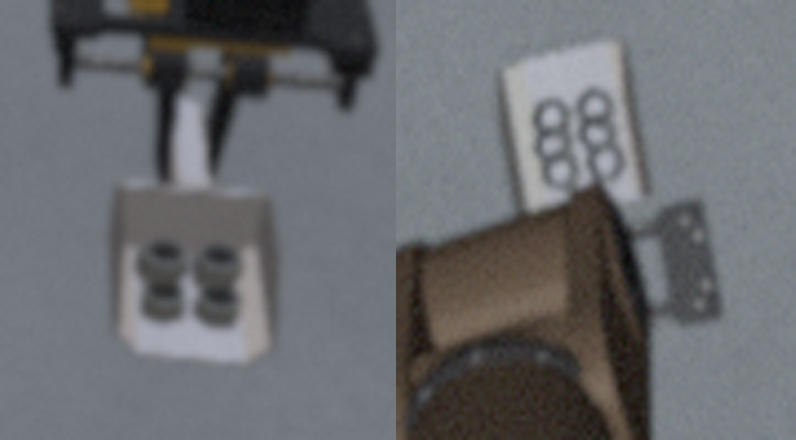

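```bash
cat >> h.py <<'E'
def droop(c,off=0):
    """compare seen scoop lip bottom in scene with predicted for pitch-down angles; off: grasp shift ahead of scoop_grip"""
    s=state();p=np.array(s['eef_pos'])-[0,0,6];w=s['tcp_rot'][2]
    r=cut_out('scoop_grip',c)[0]; print('box',np.round(r['box'],1),r['p'])
    for a in(0,.05,.1,.2,.3,.4,.5,.6):
        l=145-off;x=l*np.cos(a)-37*np.sin(a);z=-37*np.cos(a)-l*np.sin(a)
        print(a,np.round([proj(c,p+[x*np.cos(w)-y*np.sin(w),x*np.sin(w)+y*np.cos(w),z]) for y in(-31,31)],1).tolist())
E
python3 -c "
from h import *
droop(read_camera('scene'))"
```

```text
box [384.6 211.4 422.2 273.2] 0.74
0 [[390.3, 269.4], [416.5, 272.0]]
0.05 [[389.9, 271.3], [415.9, 273.8]]
0.1 [[389.5, 272.9], [415.4, 275.5]]
0.2 [[388.7, 275.8], [414.3, 278.4]]
0.3 [[387.9, 278.1], [413.3, 280.7]]
0.4 [[387.1, 279.8], [412.2, 282.3]]
0.5 [[386.5, 280.9], [411.3, 283.4]]
0.6 [[385.8, 281.4], [410.3, 283.8]]
```

jog_arm --motion '[[[0,0,-3],0],[[0,0,-10],0],[[0,0,-20],0],[[0,0,-26],0],[[0,0,-30],0]]'

```text
t: 5.25
eef_pos: [468.5, 203.1, 87.6]
tcp_rot: [-3.142, -0.001, 0.19]
ft_force: [-0.3, -0.6, -4.1]
opening: 0.208
grip_force: 30.0
```

```bash
python3 -c "
from h import *
s=state();print(s['ft_force'],s['moment'])
droop(read_camera('scene'))"
```

```text
[-0.25666588 -0.59564675 -4.13193264] [0.01902815 0.35785226 0.0008447 ]
box [384.9 201.2 425.2 262.9] 0.76
0 [[392.0, 259.2], [418.6, 261.8]]
0.05 [[391.6, 261.1], [418.0, 263.7]]
0.1 [[391.2, 262.9], [417.5, 265.4]]
0.2 [[390.3, 265.9], [416.4, 268.4]]
0.3 [[389.5, 268.4], [415.3, 270.9]]
0.4 [[388.8, 270.2], [414.2, 272.7]]
0.5 [[388.1, 271.4], [413.2, 273.8]]
0.6 [[387.4, 271.9], [412.3, 274.4]]
```

jog_arm --motion '[[[-1,4,-15],0.03],[[-2,10,-45],0.08],[[-4,20,-87],0.14],[[-6,29,-130],0.2],[[-8,39,-172],0.26]]'

```text
t: 5.85
eef_pos: [467.3, 162.8, 260.1]
tcp_rot: [3.141, 0.001, -0.073]
ft_force: [1.3, 0.2, -3.1]
opening: 0.211
grip_force: 30.0
```

jog_arm --motion '[[[6,23,0],0.08],[[13,50,0],0.16],[[21,79,0],0.25],[[29,108,0],0.33],[[37,138,0],0.41]]'

```text
t: 6.35
eef_pos: [494.9, 21.9, 258.4]
tcp_rot: [3.141, 0.0, -0.483]
ft_force: [0.3, 0.1, -3.5]
opening: 0.207
grip_force: 30.0
```

jog_arm --motion '[[[20,27,0],0.1],[[40,52,0],0.2],[[59,75,0],0.3],[[76,95,0],0.38],[[89,109,0],0.42]]'

```text
t: 6.85
eef_pos: [523.6, -116.4, 258.2]
tcp_rot: [3.141, 0.0, -0.904]
ft_force: [0.2, 0.8, -2.5]
opening: 0.207
grip_force: 30.0
```

```bash
python3 - <<'E'
from h import *
s=state();print(s['eef_pos'],s['tcp_rot'],s['joints'],s['ft_force'],s['moment'])
c=read_camera('scene');droop(c);a=c['img'];c2=read_camera('top');b=c2['img']
o=np.hstack([cv2.resize(a[120:260,160:300],(400,400),interpolation=2),cv2.resize(b[160:300,240:380],(400,400),interpolation=2)])
cv2.imwrite('pics/g2.png',o)
E
```

```text
[ 523.5989882  -116.40797621  258.21273548] [ 3.14116504e+00  4.41191381e-04 -9.04305606e-01] [-3.41877277e-01  3.45535719e-01  1.75159037e+00 -1.46233212e-04
  1.04506783e+00  2.13329799e+00] [ 0.15994887  0.81777115 -2.5296409 ] [ 0.21193488  0.18646378 -0.02952778]
box [223.  134.  295.7 173.8] 0.89
0 [[219.6, 159.7], [225.4, 170.7]]
0.05 [[220.6, 162.2], [226.4, 173.3]]
0.1 [[221.7, 164.6], [227.5, 175.8]]
0.2 [[224.2, 169.2], [230.2, 180.5]]
0.3 [[227.3, 173.5], [233.3, 184.8]]
0.4 [[230.7, 177.3], [236.8, 188.7]]
0.5 [[234.6, 180.7], [240.8, 192.2]]
0.6 [[238.8, 183.7], [245.1, 195.2]]
```

View pics/g2.png

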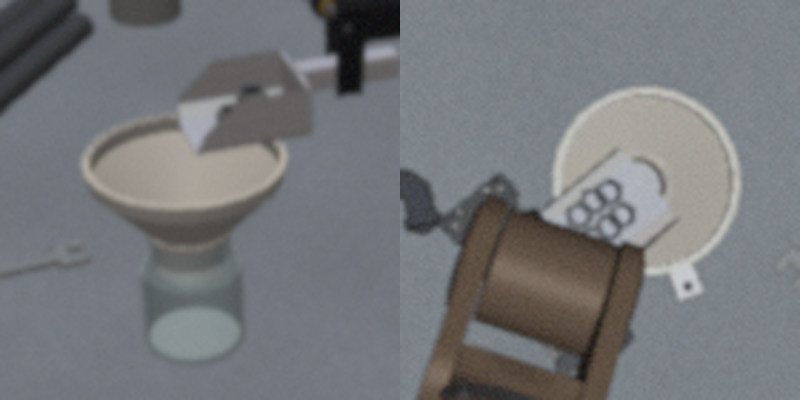

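jog_arm --motion '[[[12,0,0],0],[[28,0,0],0],[[48,0,0],0],[[0,0,0],0],[[-30,0,0],0]]'

```text
t: 7.5
eef_pos: [504.5, -90.8, 257.8]
tcp_rot: [3.141, 0.002, -0.9]
ft_force: [0.3, 0.0, -3.1]
opening: 0.205
grip_force: 30.0
```

jog_arm --motion '[[[-10,0,0],0],[[-10,0,0],0],[[0,0,0],0],[[15,0,0],0],[[30,0,0],0]]'

```text
t: 8.0
eef_pos: [525.2, -116.7, 258.5]
tcp_rot: [-3.141, -0.001, -0.901]
ft_force: [-0.3, 0.4, -3.7]
opening: 0.205
grip_force: 30.0
```

```bash
cat > look.py <<'E'
from h import *
import sys
s=state();print(np.round(s['eef_pos'],1),np.round(s['tcp_rot'],3),np.round(s['ft_force'],2),np.round(s['moment'],3),s['t'])
c=read_camera('scene');droop(c);c2=read_camera('top')
for n,k in(('scene',c),('top',c2)):
    for r in cut_out('nut1',k)[:8]: print(n,round(r['p'],2),np.round(r['box'],0))
o=np.hstack([cv2.resize(c['img'][120:260,160:300],(400,400),interpolation=2),cv2.resize(c2['img'][160:300,240:380],(400,400),interpolation=2)])
cv2.imwrite(f'pics/{sys.argv[1]}.png',o)
E
python3 look.py p1
```

```text
[ 525.2 -116.7  258.5] [-3.141e+00 -1.000e-03 -9.010e-01] [-0.29  0.36 -3.74] [0.335 0.235 0.032] 8.0
box [225.  134.6 297.9 174.6] 0.57
0 [[219.3, 160.1], [225.2, 171.1]]
0.05 [[220.2, 162.6], [226.2, 173.7]]
0.1 [[221.3, 165.0], [227.3, 176.2]]
0.2 [[223.9, 169.6], [229.9, 180.9]]
0.3 [[226.9, 173.9], [233.0, 185.2]]
0.4 [[230.4, 177.7], [236.6, 189.1]]
0.5 [[234.2, 181.1], [240.5, 192.6]]
0.6 [[238.4, 184.1], [244.9, 195.6]]
scene 0.54 [221. 164. 232. 172.]
scene 0.49 [224. 159. 236. 167.]
top 0.62 [322. 224. 333. 231.]
top 0.38 [323. 215. 326. 219.]
```

View pics/p1.png

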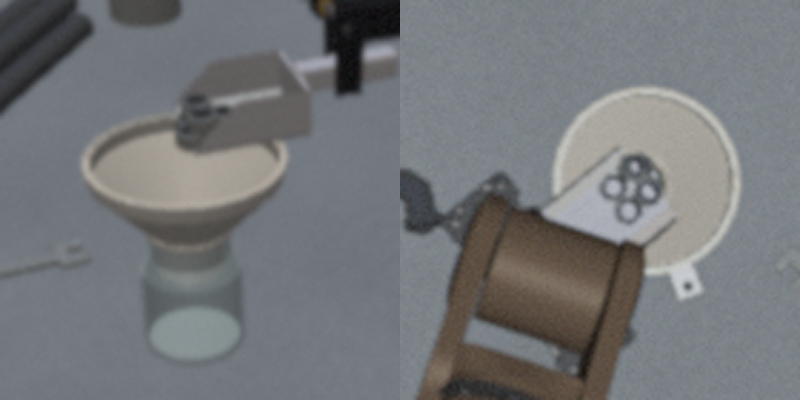

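jog_arm --motion '[[[10,0,0],0],[[22,0,0],0],[[36,0,0],0],[[-6,0,0],0],[[-25,0,0],0]]'

```text
t: 8.75
eef_pos: [507.5, -94.9, 258.3]
tcp_rot: [3.141, 0.001, -0.901]
ft_force: [0.9, 0.2, -1.4]
opening: 0.208
grip_force: 30.0
```

jog_arm --motion '[[[-6,0,0],0],[[-6,0,0],0],[[0,0,0],0],[[12,0,0],0],[[25,0,0],0]]'

```text
t: 9.25
eef_pos: [524.8, -116.3, 258.6]
tcp_rot: [-3.142, -0.0, -0.9]
ft_force: [0.6, -0.5, -1.4]
opening: 0.21
grip_force: 30.0
```

```bash
python3 look.py p2
```

```text
[ 524.8 -116.3  258.6] [-3.142 -0.    -0.9  ] [ 0.63 -0.53 -1.35] [ 0.237  0.112 -0.024] 9.25
box [224.3 137.5 297.3 173.5] 0.63
0 [[219.6, 160.0], [225.6, 171.0]]
0.05 [[220.6, 162.5], [226.5, 173.6]]
0.1 [[221.7, 165.0], [227.6, 176.1]]
0.2 [[224.2, 169.6], [230.3, 180.8]]
0.3 [[227.2, 173.8], [233.4, 185.2]]
0.4 [[230.7, 177.6], [236.9, 189.1]]
0.5 [[234.5, 181.0], [240.9, 192.5]]
0.6 [[238.7, 184.0], [245.2, 195.5]]
scene 0.64 [222. 163. 231. 174.]
scene 0.43 [224. 161. 232. 161.]
top 0.58 [327. 218. 336. 226.]
top 0.49 [320. 210. 331. 216.]
```

View pics/p2.png

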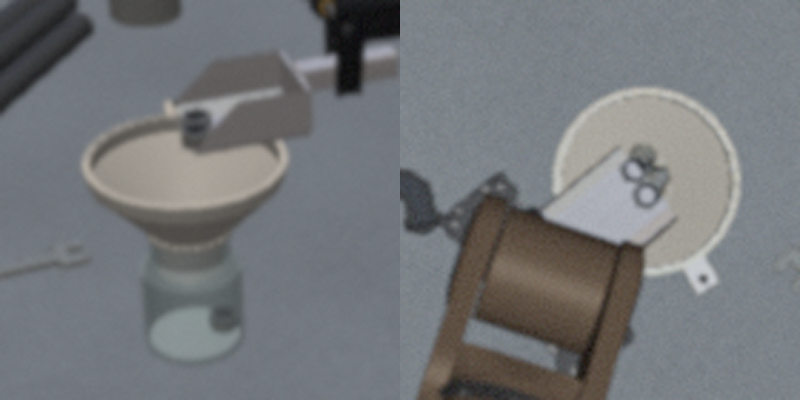

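jog_arm --motion '[[[10,0,0],0],[[22,0,0],0],[[36,0,0],0],[[-8,0,0],0],[[-35,0,0],0]]'

```text
t: 10.0
eef_pos: [501.4, -87.3, 258.1]
tcp_rot: [3.141, 0.001, -0.901]
ft_force: [-0.2, -0.3, -1.1]
opening: 0.21
grip_force: 30.0
```

jog_arm --motion '[[[-6,0,0],0],[[-6,0,0],0],[[-6,0,0],0],[[-6,0,0],0],[[-6,0,0],0]]'

```text
t: 10.5
eef_pos: [498.6, -83.3, 258.5]
tcp_rot: [3.141, -0.0, -0.901]
ft_force: [0.0, -0.1, -1.3]
opening: 0.209
grip_force: 30.0
```

```bash
python3 look.py p3
```

```text
[498.6 -83.3 258.5] [ 3.141 -0.    -0.901] [ 0.   -0.11 -1.27] [0.19  0.092 0.081] 10.5
box [237.4 134.3 313.4 170.8] 0.58
0 [[236.8, 157.6], [243.5, 168.4]]
0.05 [[237.7, 160.1], [244.4, 171.0]]
0.1 [[238.8, 162.5], [245.4, 173.5]]
0.2 [[241.2, 167.1], [247.9, 178.1]]
0.3 [[244.0, 171.3], [250.8, 182.5]]
0.4 [[247.4, 175.1], [254.2, 186.4]]
0.5 [[251.1, 178.5], [258.0, 189.8]]
0.6 [[255.1, 181.5], [262.2, 192.8]]
top 0.63 [328. 211. 336. 222.]
top 0.48 [322. 230. 330. 232.]
top 0.46 [318. 213. 328. 221.]
top 0.41 [327. 226. 337. 231.]
```

View pics/p3.png

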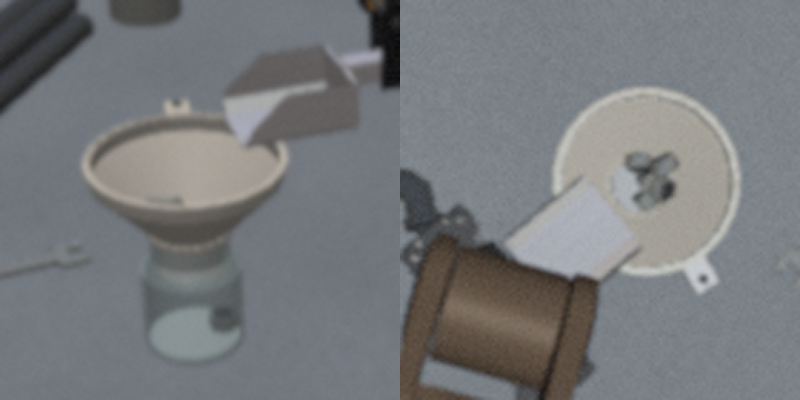

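jog_arm --motion '[[[-20,-6,-10],-0.05],[[-42,-20,-10],-0.19],[[-62,-36,-10],-0.33],[[-80,-52,-10],-0.47],[[-100,-67,-10],-0.6]]'

```text
t: 11.25
eef_pos: [488.6, 38.2, 268.7]
tcp_rot: [3.142, -0.0, -0.295]
ft_force: [0.3, 0.4, -1.2]
opening: 0.211
grip_force: 30.0
```

jog_arm --motion '[[[-14,-32,20],-0.1],[[-28,-64,40],-0.2],[[-42,-96,65],-0.3],[[-56,-126,90],-0.4],[[-68,-153,110],-0.49]]'

```text
t: 11.75
eef_pos: [468.2, 205.0, 157.4]
tcp_rot: [3.141, 0.0, 0.194]
ft_force: [1.6, 0.2, -0.3]
opening: 0.208
grip_force: 30.0
```

jog_arm --motion '[[[0,0,30],0],[[0,0,60],0],[[0,0,85],0],[[0,0,98],0],[[0,0,104],0]]'

```text
t: 12.25
eef_pos: [468.5, 203.5, 53.3]
tcp_rot: [3.141, 0.002, 0.19]
ft_force: [0.2, -1.3, -2.0]
opening: 0.205
grip_force: 30.0
```

jog_arm --motion '[[[0,0,4],0],[[0,0,8],0],[[0,0,11],0],[[0,0,11],0],[[0,0,11],0]]'

```text
t: 12.75
eef_pos: [468.6, 203.5, 44.4]
tcp_rot: [3.142, -0.0, 0.19]
ft_force: [-3.7, -0.1, 3.7]
opening: 0.21
grip_force: 30.0
```

jog_arm --motion '[[[0,0,0],0],[[0,0,0],0],[[0,0,0],0],[[0,0,0],0],[[0,0,0],0]]' --grip 0.5

```text
t: 13.25
eef_pos: [468.9, 203.6, 43.6]
tcp_rot: [3.142, -0.0, 0.19]
ft_force: [0.0, -0.3, -0.2]
opening: 0.494
grip_force: 0.0
```

jog_arm --motion '[[[0,0,-30],0],[[0,0,-80],0],[[0,0,-130],0],[[0,0,-180],0],[[0,0,-220],0]]'

```text
t: 13.75
eef_pos: [468.7, 203.6, 266.6]
tcp_rot: [-3.141, -0.002, 0.19]
ft_force: [0.7, 0.5, -0.6]
opening: 0.5
grip_force: 0.0
```

```bash
python3 - <<'E'
from h import *
c=read_camera('top');s=read_camera('scene')
print('tab',at(c,345.7,257.3,189).round(1))
f=cut_out('funnel_mouth',c)[0]['region'].astype(np.uint8)
ct=max(cv2.findContours(f,0,1)[0],key=len)[:,0]
W=np.array([at(c,u,v,190)[:2] for u,v in ct])
ctr=np.median(W,0)
for _ in range(10):
    d=np.linalg.norm(W-ctr,axis=1); k=d<94
    A=np.c_[2*W[k],np.ones(k.sum())]; q=np.linalg.lstsq(A,(W[k]**2).sum(1),rcond=None)[0]; ctr=q[:2]
print('ctr',ctr.round(1),'R',np.sqrt(q[2]+ctr@ctr)); t=W[d>100]; print('tabpts',len(t),t.mean(0).round(1),d.max())
for n,k in(('scene',s),('top',c)):
    for r in cut_out('nut1',k)[:8]: print(n,round(r['p'],2),np.round(r['box'],0))
    r=cut_out('scoop_grip',k)[0];print(n,r['box'],r['p'])
g=c['img'][245:275,325:360]; cv2.imwrite('pics/f1.png',np.hstack([cv2.resize(s['img'][120:260,160:300],(400,400),interpolation=2),cv2.resize(c['img'][180:280,280:380],(400,400),interpolation=2)]))
E
```

```text
tab [ 521.3 -279.2  189. ]
ctr [ 613.9 -227.2] R 86.22581043980952
tabpts 15 [ 517.8 -279.8] 115.22729495884448
scene [384.6, 216.7, 421.3, 276.9] 0.58
top 0.61 [318. 214. 330. 219.]
top 0.57 [326. 224. 336. 229.]
top 0.49 [323. 226. 329. 231.]
top [152.4, 228.7, 188.1, 273.0] 0.85
```

View pics/f1.png

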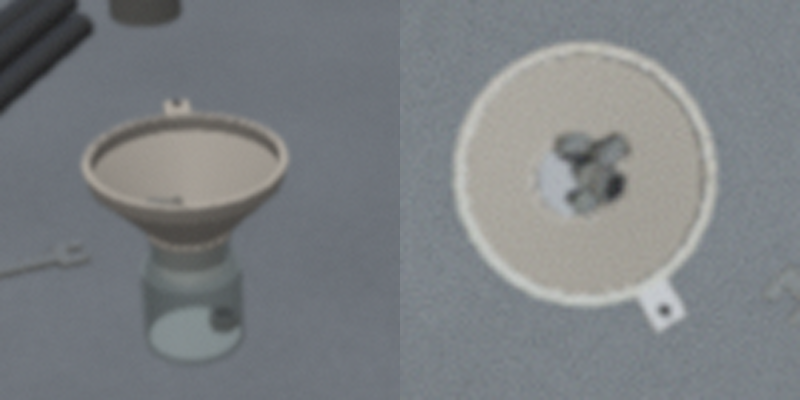

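jog_arm --motion '[[[-5,47,0],-0.07],[[-10,95,0],-0.14],[[-15,143,0],-0.21],[[-20,191,0],-0.28],[[-26,239,0],-0.33]]'

```text
t: 14.6
eef_pos: [488.0, -37.9, 262.3]
tcp_rot: [-3.14, 0.002, 0.523]
ft_force: [0.8, -0.4, -0.5]
opening: 0.497
grip_force: 0.0
```

jog_arm --motion '[[[-18,46,0],0],[[-36,92,0],0],[[-54,138,0],0],[[-71,184,0],0],[[-88,227,0],0]]'

```text
t: 15.1
eef_pos: [524.5, -279.0, 261.9]
tcp_rot: [-3.139, 0.001, 0.519]
ft_force: [0.4, 1.0, -0.2]
opening: 0.502
grip_force: 0.0
```

jog_arm --motion '[[[0,0,0],0],[[0,0,0],0]]'

```text
t: 15.3
eef_pos: [524.2, -277.3, 261.7]
tcp_rot: [-3.139, 0.001, 0.518]
ft_force: [0.4, 0.9, -0.0]
opening: 0.501
grip_force: 0.0
```

jog_arm --motion '[[[0,0,20],0],[[0,0,40],0],[[0,0,55],0],[[0,0,64],0],[[0,0,67],0]]'

```text
t: 15.8
eef_pos: [524.5, -275.6, 195.6]
tcp_rot: [-3.14, 0.001, 0.521]
ft_force: [-0.5, 0.7, -0.3]
opening: 0.504
grip_force: 0.0
```

jog_arm --motion '[[[0,0,0],0],[[0,0,0],0],[[0,0,0],0],[[0,0,0],0],[[0,0,0],0]]' --grip 1.0

```text
t: 16.3
eef_pos: [524.9, -277.0, 197.1]
tcp_rot: [3.14, -0.0, 0.52]
ft_force: [0.7, -1.3, 2.0]
opening: 0.249
grip_force: 30.0
```

jog_arm --motion '[[[0,0,-6],0],[[0,0,-10],0],[[0,0,-5],0],[[0,0,0],0],[[0,0,0],0]]'

```text
t: 16.8
eef_pos: [524.6, -277.3, 196.5]
tcp_rot: [3.141, 0.0, 0.52]
ft_force: [-0.9, -1.8, 3.6]
opening: 0.249
grip_force: 30.0
```

```bash
cat > nuts.py <<'E'
from h import *
s=state();print(np.round(s['eef_pos'],1),np.round(s['ft_force'],1),s['opening'],s['t'])
for n in('scene','top'):
    k=read_camera(n)
    for r in cut_out('nut1',k)[:8]: print(n,round(r['p'],2),np.round(r['box'],0))
    if n=='top':
        print(k['img'][212:234:2,312:340:2].mean(2).astype(int))
    else: print(k['img'][226:246:2,208:244:2].mean(2).astype(int)); r=cut_out('funnel_mouth',k)[0]; print(r['box']); print(cut_out('jar',k)[0]['box'])
E
python3 nuts.py
```

```text
[ 524.6 -277.3  196.5] [-0.9 -1.8  3.6] 0.24924810894064875 16.8
[[119 103  91  92  96  97  98 101 103 106 108 110 106 100  95  93  93  90]
 [120 103  91  93  95 102 112 124 132 134 135 136 128  99  80  77  80  88]
 [119 104  90  94 113 131 139 144 146 144 144 142 134  97  77  76  77  85]
 [120 107  94 115 138 144 144 144 145 144 144 144 134  93  86  86  83  80]
 [119 110 110 139 144 145 142 144 144 145 143 143 138 103  86  83  84 101]
 [120 111 124 142 143 144 144 145 144 143 144 144 141 131 121 112 119 129]
 [119 115 123 141 143 144 143 145 144 144 144 143 143 142 141 138 140 129]
 [121 118 115 136 142 144 146 145 145 144 144 144 143 141 142 139 134 113]
 [120 120 113 116 134 139 144 144 145 143 144 144 143 143 138 129 113 107]
 [122 122 119 113 112 120 130 137 138 138 140 138 132 126 116 107 111 119]]
[187.1, 153.9, 258.0, 208.3]
[208.0, 201.9, 241.7, 250.3]
top 0.6 [319. 213. 327. 216.]
top 0.49 [325. 222. 335. 232.]
top 0.37 [325. 209. 336. 224.]
[[168 168 165 165 162 161 160 164 163 162 161 156 163 161]
 [166 168 167 163 131 133 136 141 158 145 111 120 151 165]
 [167 168 169 132 110 130 133 120  97  97 122 130 124 161]
 [171 172 173 147 111 126 133 102  88 116 134 131 126 160]
 [168 170 178 171 140 111  70  78  98 118 139 152 154 163]
 [177 174 177 181 181 136  91 120 113 108 115 161 163 160]
 [172 177 180 179 178 151 117 119 114 114  79  99 148 161]
 [172 172 180 181 180 172 125 105 111 116  60  67 148 159]
 [175 168 177 181 159 106 103 110 109  95  57  92 154 160]
 [168 171 160 175 168 110 127 135 118 101 110 146 158 162]
 [165 171 162 168 173 154 132 129 136 154 160 160 159 161]]
```

jog_arm --motion '[[[0,0,-12],0],[[0,0,0],0],[[0,0,-12],0],[[0,0,0],0],[[0,0,-12],0]]'

```text
t: 17.6
eef_pos: [523.9, -276.2, 206.5]
tcp_rot: [-3.138, 0.002, 0.52]
ft_force: [1.8, -0.5, -2.6]
opening: 0.248
grip_force: 30.0
```

jog_arm --motion '[[[0,0,12],0],[[0,0,0],0],[[0,0,12],0],[[0,0,0],0],[[0,0,12],0]]'

```text
t: 18.1
eef_pos: [525.5, -277.3, 198.6]
tcp_rot: [3.138, -0.002, 0.52]
ft_force: [-0.5, -1.0, 0.6]
opening: 0.249
grip_force: 30.0
```

```bash
python3 nuts.py
```

```text
[ 525.5 -277.3  198.6] [-0.5 -1.   0.6] 0.24891818253661924 18.1
scene 0.27 [188. 152. 260. 207.]
[[119 102  90  92  93  95  97  99 102  91  80  84  87  89  85  86  92  89]
 [119 104  92  93  95 103 106  96 100  90  88  87  87  85  76  73  79  89]
 [121 105  89  94 116 133 135 105  95  84  89  97  93  87  76  75  80  87]
 [121 106  95 119 140 144 144 132 118  97 101 105  95  82  84  84  84  81]
 [120 108 112 140 144 145 145 143 140 116 103 102  84  75  83  84  86  99]
 [121 113 126 143 143 145 145 144 143 113  97  96  82  88 116 114 122 129]
 [121 113 125 142 143 144 145 144 144 125  97  87  84 109 138 138 139 127]
 [120 120 114 136 142 144 144 144 144 141 126 110 111 136 140 141 131 109]
 [119 121 112 117 132 141 146 145 144 144 143 142 138 140 137 127 108 110]
 [121 121 119 113 112 120 130 138 138 139 138 136 130 122 113 108 113 119]]
[190.9, 153.5, 261.6, 206.2]
[211.1, 203.3, 245.5, 250.9]
top 0.41 [316. 225. 324. 230.]
[[167 168 168 167 168 167 168 163 162 161 162 162 163 163]
 [167 168 167 170 173 168 166 169 166 163 162 162 162 160]
 [167 166 163 164 153 153 143 126 143 163 163 161 161 162]
 [168 170 159 165 179 179 175 169 124 146 164 162 162 161]
 [169 167 130 136 178 180 182 182 169 115 155 165 161 160]
 [172 157 128 142 179 180 180 180 180 147 133 169 160 161]
 [177 142 131 141 171 178 180 178 181 166 114 163 160 160]
 [176 142 107  86  89 144 179 182 182 167 117 165 161 160]
 [172 163 105  99  63  89 135 143 169 151 142 166 156 158]
 [170 172 141 122  94  73 105 111 130 126 154 162 159 163]
 [167 167 160 141 126 112  97  85 129 162 169 159 159 158]]
```

jog_arm --motion '[[[0,0,-12],0],[[0,0,0],0],[[0,0,-12],0],[[0,0,0],0],[[0,0,0],0]]'

```text
t: 18.9
eef_pos: [524.4, -277.2, 196.0]
tcp_rot: [3.141, 0.001, 0.52]
ft_force: [1.3, -1.5, 2.2]
opening: 0.25
grip_force: 30.0
```

```bash
python3 nuts.py|tail -13; python3 - <<'E'
from h import *
s=read_camera('scene');c=read_camera('top')
cv2.imwrite('pics/f2.png',np.hstack([cv2.resize(s['img'][150:260,180:280],(400,440),interpolation=2),cv2.resize(c['img'][180:280,280:371],(400,440),interpolation=2)]))
E
```

```text
[191.0, 154.2, 258.5, 203.1]
[207.4, 203.1, 243.7, 249.3]
[[168 166 167 167 163 167 163 164 160 161 159 158 165 161]
 [168 164 165 171 171 170 164 168 174 165 161 159 162 160]
 [167 170 165 163 149 150 137 126 148 172 164 162 161 161]
 [168 170 159 168 179 180 178 166 123 143 154 162 156 162]
 [171 166 128 138 177 179 178 181 168 115 148 165 160 159]
 [171 152 131 141 175 182 181 180 181 145 138 164 158 160]
 [171 139 133 147 171 177 178 179 180 163 111 159 158 159]
 [177 133 110  98  90 143 181 183 182 164 118 165 160 156]
 [169 158 116 108  73  80 126 145 164 139 148 165 157 158]
 [167 173 149 128 123  96 119 115  83 112 158 164 159 162]
 [164 169 161 143 125 114 114  89 117 159 165 161 160 161]]
```

View pics/f2.png

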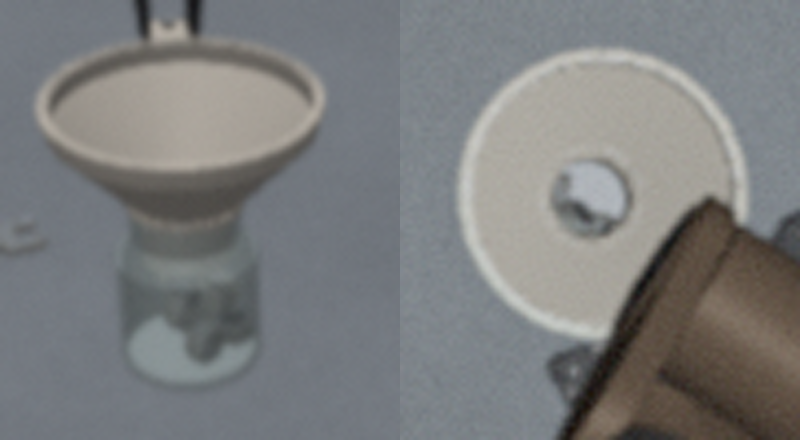

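jog_arm --motion '[[[0,0,-1],0],[[0,0,-1],0],[[0,0,-1],0],[[0,0,-1],0],[[0,0,-1],0]]' --grip 0.5

```text
t: 19.8
eef_pos: [524.7, -276.7, 197.6]
tcp_rot: [-3.141, 0.0, 0.52]
ft_force: [-0.3, -0.3, -0.1]
opening: 0.499
grip_force: 0.0
```

jog_arm --motion '[[[0,0,-15],0],[[0,0,-40],0],[[0,0,-75],0],[[-30,0,-110],0],[[-60,0,-130],0]]'

```text
t: 20.3
eef_pos: [472.6, -306.7, 330.1]
tcp_rot: [3.139, -0.001, 0.521]
ft_force: [0.1, -0.2, -1.0]
opening: 0.505
grip_force: 0.0
```

```bash
python3 - <<'E'
from h import *
s=read_camera('scene');c=read_camera('top')
for n,p in(('jar0',[612,-229,0]),('jar neck',[612,-229,115]),('mouth',[612,-229,189])): print(n,proj(s,p).round(1),proj(c,p).round(1))
for y in(-245,-230,-215,-200): print(y,[proj(s,[600,y,z]).round(0).tolist() for z in(20,50,72)])
print('jar bottom',at(s,225.5,246,0).round(0))
for r in cut_out('nut1',s)[:6]: print('nut',round(r['p'],2),np.round(r['box'],0))
for t,k in(('funnel_mouth',s),('funnel_mouth',c),('jar',s),('scoop_grip',s),('scoop_grip',c)):
    r=cut_out(t,k)[0];print(t,round(r['p'],2),np.round(r['box'],1))
print(s['img'][204:248:2,206:248:2].mean(2).astype(int))
f=cut_out('funnel_mouth',c)[0]['region'].astype(np.uint8)
ct=max(cv2.findContours(f,0,1)[0],key=len)[:,0]
W=np.array([at(c,u,v,190)[:2] for u,v in ct]);ctr=np.median(W,0)
for _ in range(10):
    d=np.linalg.norm(W-ctr,axis=1); k=d<94
    A=np.c_[2*W[k],np.ones(k.sum())]; q=np.linalg.lstsq(A,(W[k]**2).sum(1),rcond=None)[0]; ctr=q[:2]
print(ctr,np.sqrt(q[2]+ctr@ctr))
E
```

```text
jar0 [228.1 237.7] [319.5 227.2]
jar neck [226.  200.5] [323.5 225.2]
mouth [224.6 174.5] [326.4 223.8]
-245 [[224.0, 228.0], [224.0, 218.0], [223.0, 211.0]]
-230 [[229.0, 229.0], [229.0, 220.0], [228.0, 212.0]]
-215 [[234.0, 230.0], [234.0, 221.0], [234.0, 213.0]]
-200 [[240.0, 231.0], [239.0, 222.0], [239.0, 215.0]]
jar bottom [ 649. -220.    0.]
funnel_mouth 0.98 [188.7 156.6 261.1 205.5]
funnel_mouth 0.73 [297.3 192.7 359.8 264.5]
jar 0.7 [209.8 205.1 244.5 248.6]
scoop_grip 0.64 [386.3 214.3 421.3 275.9]
scoop_grip 0.75 [153.7 230.4 190.1 292.9]
[[117 116 114 104 106  95  89  79  78  77  75  78  83  88  95 102  92 106
  117 117 116]
 [115 118 117 102  95 101 107 105 105 102 104 105 103 104  93  86  85 104
  117 116 117]
 [117 116 118 103  88  91  95  98  99  99  97  96  93  88  84  82  87 101
  116 116 116]
 [116 117 118 102  89  91  93  95  95  95  93  94  90  87  86  82  92 105
  114 116 116]
 [116 116 114 104  99  96  95  96  96  95  93  93  89  90  90  97 104 106
  109 114 115]
 [118 116 112 104 107 112 109 108 103 102 101 101 103 107 111 112 110 107
  107 108 115]
 [117 115
[... 761 characters left out ...]
 80  82  83  82
   79  94 115]
 [119 117 107 110 135 140 141 140 141 136 114 101  97  82  71  79  81  83
   98 101 115]
 [116 118 109 124 140 141 140 142 142 139 111  94  91  79  82 110 113 118
  125 106 114]
 [118 118 111 122 138 140 140 142 141 140 123  95  88  80 100 132 135 136
  123 104 116]
 [116 118 115 112 134 140 141 142 140 142 136 121 104 109 129 138 138 128
  108 110 117]
 [117 116 118 110 113 129 139 140 139 141 141 140 136 135 138 133 125 108
  108 116 117]
 [118 118 119 117 110 109 118 127 134 136 134 134 133 127 119 110 105 108
  117 118 117]
 [117 118 118 119 117 118 110 110 110 111 111 110 108 106 107 111 114 117
  118 117 116]]
[ 614.345451  -228.2022764] 87.27350329378379
```

```bash
python3 -c "
from cell import *
print(job_done())"
```

```text
the job is handed in; nothing more can be done
None
```

I handed the job in at about 20 s of the 72 s allowed, and `job_done()` returned no verdict. My last images show the funnel clear and seated, a heap of nuts in the jar well below the 72 mm limit, and the scoop released on the bench at its starting spot. I didn't count six nuts individually, and I didn't check the elbow, bottle or wrench at the end.

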